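Stand the toppled watch display back up against the rail

ROBOT

A 6-joint arm with a two-finger parallel gripper is mounted at the origin on the work surface. World frame = base frame: x ahead of the robot, y to its left, z up, the work surface at z = 0. Lengths are in m, angles in rad, forces in N, time in s.
With the tool pointing down it reaches from about 0.25 to 0.725 m from the base axis. Payload 4 kg.
Tool frame: the origin (TCP) lies on the centre line of the jaws, within the pads' length; the fingertips stand 11 mm ahead of it and the grasp point (between the pads) lies 8 mm behind it; z points along the fingers, y is the line along which they close (so a half turn about z gives the same grasp; the last joint's range is limited). The gripper opens to 85 mm and grips with 20 to 120 N. Pads are 22 mm wide; open, the fingers measure 114 mm over their backs; the gripper's body (76 mm by 85 mm) begins 54 mm behind the grasp point. The pads swing forward as they close: fully open they stand 13 mm farther back than shut.
Start: joints at [-1.245, 0.241, 0.005, 1.335, 0, 1.571], TCP at [0.16, -0.474, 0.242] pointing down, gripper open.
Joint ranges: [-2.72, 2.72], [-1.05, 1.87], [-1.09, 1.28], [-1.99, 2.15], [-1.42, 1.44], [-3.14, 3.14]. Speed limits (rad/s): [2.79, 2.79, 3.14, 3.14, 3.14, 3.14].

INTERFACE

Orientations are given as [roll, pitch, yaw] about the fixed x, y, z axes, in that order (R = Rz(yaw) Ry(pitch) Rx(roll)).
In Python, from workcell import env, viewer, spotter gives the robot as it stands.
- The arm moves only by the shell command python3 -m creep 'ROWS' [FORCE]. ROWS is JSON, a list of rows, each an object with "twist": the turn, a rotation vector about the tool's x, y, z in rad, a list of three; "translation": the shift along the tool's x, y, z in m, a list of three; "gripper": the opening, from -1 (shut) to 1 (fully open). A call has exactly 8 rows; each row is the pose to reach, as a shift and turn from the pose commanded when the call began, along the tool's axes at that moment; what a row does not reach only later rows make up. A row lasts 1/10 s, in which the tool goes at most 50 mm and 8.59 degrees, less where a joint would pass 70% of its speed; a pose out of reach is approached as far as the arm can. A call with a gripper value outside its range is refused whole. The fingers move at their own pace and stop on an object; FORCE is the grip in N (left out, the last holds). Time passes only in rows, so rows that repeat a pose let the fingers close, or fill a call up. It gives the time, the measured TCP pose, the force, the opening and the grip force at its end, in the units of the state.
- env.sense(): the state, without advancing time (a new reading comes with each control period).
- viewer.grab_frame(name): name is "scene" or "side" or "wrist"; returns a dict with "frame" (480x640x3 uint8, red, green, blue), "fx", "fy", "cx", "cy" (pixels), "origin" and "attitude" of the camera in the world. Camera axes: x right, y down, z forward; pixel columns grow to the right and rows downward; lengths in m; the calibration is good to about 2 mm. A picture is of the moment at which its call begins. There is no depth.
- env.close_job(): hands the job in; it is judged then, once.
Trained networks look in a picture, given as the dict that the camera call returned (one of the last four; its "shot" number tells which), for a name from the list of things; names that differ only in an ending like _2 or _b are one class to them, and where a whole thing is asked for, a point or a joint stands for the part that bears it (a point fixed in the world has none). Each returns a list of dicts, best first, with "confidence" (0 to 1); they miss things now and then, are a little off and sometimes report something else, mostly with a low value. They report only what shows in the picture. A call takes as long as a camera call. They do not tell look-alikes from the thing itself.
- spotter.masks_of(picture, target): "mask" (480x640 bool, what is visible of it).
- spotter.tip_of(picture, target): "xyz" ([x, y, z] in m, in world coordinates, good to about 4 mm: a listed point, or the origin of a listed thing).
The state is a dict: "clock": time; "joints": joint angles; "joint_velocities": joint speeds; "effort": joint torques, N m; "tool_pos": TCP position; "ee_rot": TCP orientation; "wrist_force": force on the tool from outside, world axes, zero at the start; "wrist_torque": the same for the moment, N m; "grip_width": finger opening in m; "grip_force": force on a finger pad.
Only numpy, scipy, OpenCV 4.12 (cv2) and the standard library are available. Lean on these libraries where they do the work, as an engineer would, in place of code of your own. Each camera call takes 0.05 s, during which the arm holds its last target. There are 200 camera calls.

TASK

One of the three watches has toppled: its L-shaped walnut display stand lies on its back on the counter with its foot sticking up. Without picking it up, push its foot over so that the stand tips back upright on that foot, then push the standing display forward from behind until the front edge of its foot sits flush against the brass rail. Leave the loupe, the wrench and the turntable with its two watches where they are.

Things in the scene. Friction and masses are not known exactly. Their poses are not given: they have to be found in the camera images.
- stand: L-shaped walnut display stand with watch, 0.17-0.35 kg. Board (90 long, 8 thick) and weighted foot (100 long, 12 thick), both 80 mm wide, meet at the heel. Origin: middle of outer heel edge, about which it tips. z: along the foot's underside to its free edge; -x: up the board's back; y: along the heel. Lying: z up, x level, the way to push the foot over. Standing: -x up, z level to the front
- foot_left (a point): own +y end of the front lower edge of the stand's foot, at (0, +40, 100) mm in the stand's axes; 100 mm up while it lies, on the counter when it stands. The foot's inner face, the side to push on, is at stand x = -12 mm. Turned about 45 degrees, the stand falls the rest of the way upright by itself
- foot_right (a point): other end (own -y) of the same edge, at (0, -40, 100) mm in the stand's axes. Standing, the stand is 90 mm high, its foot reaching 100 mm forward of the board's flat back
- watch (a point): centre of the watch glass on the stand; round chrome watch 40 mm across on a cushion 50 mm wide, on the board's inner face; glass centre 57 mm from the heel along the board and 32 mm from the board's back face, at (-57, 0, 32) mm in the stand's axes
- rail: low straight brass stop rail fixed to the counter beyond the stand, 300 mm long, 10 wide, 14 high, an 18 mm wide round knob at each end that stays behind its near face by 1 mm. Origin: middle of the long face on the robot's side, at counter height. y runs along the rail, x points level away from the robot, square to that face
- loupe: dark bakelite eye loupe standing on its wide end, 38 mm across at the base, 32 mm high; origin at the centre of its base; leave alone
- wrench: tarnished brass caseback wrench lying flat, a T about 110 mm long (along its x, from -68 to +42 mm), 46 mm wide at the cross-piece, 14 mm high at its two pins; origin on the counter under its bar; leave alone
- turntable: round walnut turntable, switched off, off to the left: base with a free-turning platter of 236 mm diameter, platter top 36 mm high, two chrome watches on cuff stands up to about 135 mm high; origin at the centre of its underside; leave alone
- platter_edge (a point): point on the rim of the turntable's platter, turning with it
Things that resemble listed ones, but are neither listed nor needed, are in the scene too. Of the things like the stand, leave any that is orange or red; of the rest the smaller one is meant.

How it is judged:
On the way:
1. the stand has been tipped upright onto its foot, still short of the rail (angle between stand's own x axis and vertical above 3.04 rad and height (world z) of stand below 0.006 m and x of each of foot_left, foot_right in the frame of rail below -0.01 m), for 0.2 s.
At the end, for the whole second after the job is handed in: The stand is upright on its foot (within 0.1 rad) and at rest on the counter, both ends of the foot's front edge within 6 mm of the rail's near face, its middle no farther than 140 mm along the rail from the rail's middle (angle between stand's own x axis and vertical above 3.04 rad and height (world z) of stand below 0.006 m and x of foot_left in the frame of rail between -0.006 and 0.004 m and x of foot_right in the frame of rail between -0.006 and 0.004 m and y of stand in the frame of rail between -0.14 and 0.14 m and x of stand in the frame of rail below -0.08 m and linear speed of stand below 0.01 m/s); the robot touches nothing.
It fails at once if the stand is lifted: its heel edge rises more than 20 mm off the counter (height (world z) of stand above 0.02 m).
It fails at once if the loupe is moved more than 15 mm (distance of loupe from where it was at the start of the episode above 0.015 m).
It fails at once if the wrench is moved more than 15 mm (distance of wrench from where it was at the start of the episode above 0.015 m).
It fails at once if the turntable's platter is turned more than 15 mm at its rim (distance of platter_edge from where it was at the start of the episode above 0.015 m).
It also fails if it takes over 51 s, if anything falls off the work surface, if the arm or the gripper's body presses on something with over 40 N, if the wrist force passes 120 N, or if a joint passes its speed limit or range.

## Working session

There is one attempt and no reset: what is moved stays moved. The work goes in short steps, Python scripts to look and compute and a shell command to move; the robot and the scene stay as the last step left them, time stands still between calls to the robot, and variables do not carry over. Pictures are saved under pics/ and viewed, at most 10 in all, crops included, and the job is handed in when it is done.

```bash
mkdir -p pics
cat > h.py <<'E'
import cv2,numpy as np
from workcell import env,viewer,spotter
def save(p,n,crop=None,s=1):
    f=p["frame"][:,:,::-1]
    if crop: f=f[crop[1]:crop[3],crop[0]:crop[2]]
    cv2.imwrite("pics/"+n,cv2.resize(f,None,fx=s,fy=s,interpolation=cv2.INTER_CUBIC))
E
python3 - <<'E'
from h import *
ps={n:viewer.grab_frame(n) for n in("scene","side")}
im=np.hstack([ps[n]["frame"] for n in ps])[:,:,::-1]
save(ps["scene"],"scene.png"); save(ps["side"],"side.png")
for n,p in ps.items():
    print(n,np.round(p["origin"],3),np.round(p["attitude"],3).tolist(),p["fx"])
    for t in("stand","foot_left","foot_right","watch","rail","loupe","wrench","turntable"):
        print(t,[(round(d["confidence"],2),np.round(d["xyz"],3).tolist()) for d in spotter.tip_of(p,t)[:4]])
s=env.sense();print(s["tool_pos"],s["ee_rot"],s["clock"])
E
```

```text
scene [ 1.494 -0.065  0.8  ] [-2.221, -0.019, 1.409] 544.9762305687441
stand [(0.95, [0.373, 0.093, 0.001]), (0.65, [0.52, -0.05, -0.001]), (0.58, [0.488, -0.38, -0.0])]
foot_left [(0.97, [0.512, -0.011, 0.101]), (0.79, [0.38, 0.055, 0.099]), (0.61, [0.495, -0.435, 0.137]), (0.58, [0.447, -0.202, 0.132])]
foot_right [(0.89, [0.528, -0.092, 0.101]), (0.87, [0.366, 0.128, 0.094]), (0.74, [0.394, -0.297, 0.134]), (0.74, [0.492, -0.32, 0.142])]
watch [(0.98, [0.432, 0.097, 0.029]), (0.68, [0.352, -0.208, 0.043]), (0.61, [0.572, -0.375, 0.046]), (0.55, [0.461, -0.055, 0.031])]
rail [(0.96, [0.7, -0.027, 0.001]), (0.33, [0.459, -0.056, 0.032])]
loupe [(0.64, [0.547, 0.134, 0.001])]
wrench [(0.79, [0.547, -0.194, 0.0])]
turntable [(0.94, [0.562, 0.497, -0.001])]
side [0.118 1.11  0.812] [-2.139, 0.008, -2.764] 460.26838960336727
stand [(0.84, [0.421, -0.247, 0.001]), (0.76, [0.52, -0.049, -0.0]), (0.73, [0.374, 0.09, -0.003]), (0.7, [0.496, -0.378, -0.003])]
foot_left [(0.95, [0.501, -0.435, 0.139]), (0.75, [0.383, 0.048, 0.104]), (0.65, [0.451, -0.2, 0.135]), (0.57, [0.513, -0.01, 0.102])]
foot_right [(0.95, [0.493, -0.324, 0.14]), (0.89, [0.521, -0.091, 0.098]), (0.71, [0.367, 0.13, 0.101])]
watch [(0.95, [0.463, -0.057, 0.031]), (0.93, [0.572, -0.372, 0.042]), (0.76, [0.353, -0.209, 0.041]), (0.6, [0.434, 0.098, 0.038])]
rail [(0.83, [0.7, -0.021, 0.006])]
loupe [(0.59, [0.551, 0.137, -0.001])]
wrench [(0.51, [0.551, -0.196, -0.0])]
turntable [(0.69, [0.562, 0.502, 0.001])]
[ 0.16003053 -0.47370632  0.24232665] [3.14156508e+00 3.92530714e-05 3.25781725e-01] 0.9
```

View pics/scene.png

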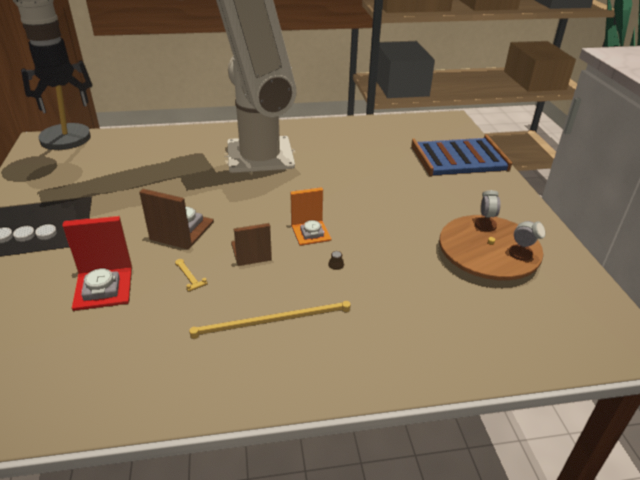

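View pics/side.png

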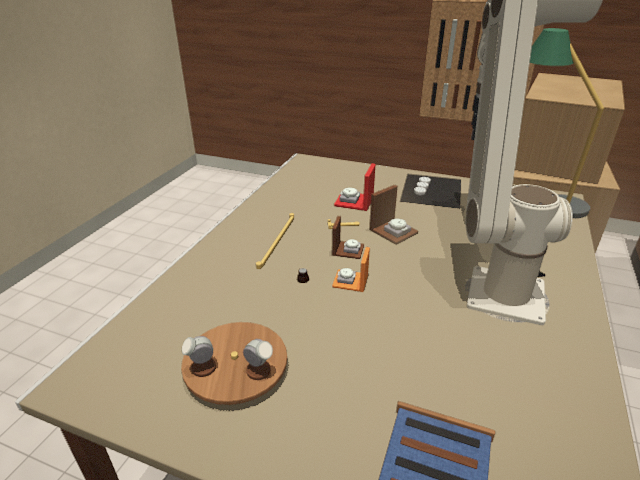

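The scene view shows four stand-like things. They are orange (310,215), red (100,262), a larger walnut one (178,217) and a smaller walnut one (253,244). The side view agrees: small walnut (345,240), loupe (303,275), rail (263,263)–(291,216). Orange and red are excluded, so the smaller walnut one, with its heel near (0.52,-0.05), is meant. Next I'll crop in to confirm it and get the rail direction.

```bash
cat >> h.py <<'E'
from scipy.spatial.transform import Rotation as R
def togo(xyz,yaw):
    s=env.sense();A=R.from_euler("xyz",s["ee_rot"]);B=R.from_euler("xyz",[np.pi,0,yaw])
    print("now",np.round(s["tool_pos"],4),np.round(s["ee_rot"],3),"shift",np.round(A.inv().apply(np.array(xyz)-s["tool_pos"]),4),"twist",np.round((A.inv()*B).as_rotvec(),4),"t",s["clock"])
def ground(p,uv,z):
    att=p["attitude"];A=R.from_euler("xyz",att)
    d=A.apply([(uv[0]-p["cx"])/p["fx"],(uv[1]-p["cy"])/p["fy"],1]);o=np.array(p["origin"])
    return o+d*(z-o[2])/d[2]
E
python3 - <<'E'
from h import *
for n in("scene","side"):
    p=viewer.grab_frame(n)
    if n=="scene": save(p,"crop.png",(130,170,350,340),3.5)
    m=spotter.masks_of(p,"rail")[0]["mask"]
    v,u=np.nonzero(m)
    P=np.array([ground(p,q,.01) for q in zip(u,v)])[:,:2]
    c=P.mean(0);w,V=np.linalg.eigh(np.cov(P.T));d=V[:,1]*np.sign(V[1,1]);t=(P-c)@d
    print(n,"centre",c+d*(t.min()+t.max())/2,"len",np.ptp(t),"rail x yaw",np.arctan2(-d[0],d[1]))
togo([0.482,-0.057,0.2],0.146)
E
```

```text
scene centre [ 0.71005831 -0.02272321] len 0.32965520715042346 rail x yaw 0.09727277593801323
side centre [ 0.70719178 -0.02959182] len 0.34026888654585363 rail x yaw 0.10408461939162619
now [ 0.16   -0.4737  0.2423] [-3.142  0.     0.326] shift [ 0.4384 -0.2917  0.0423] twist [-1.000e-04  0.000e+00  1.798e-01] t 1.1
```

View pics/crop.png

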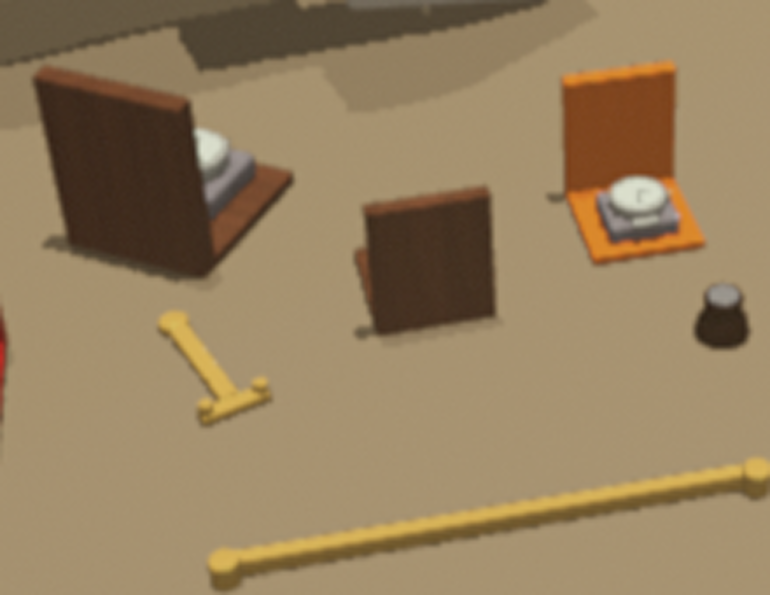

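The crop confirms it: the smaller walnut stand at crop (430,260) lies on its back with its foot up facing the rail. The wrench (215,370) and loupe (722,315) are clear of its path.

```bash
python3 -m creep '[{"twist":[0,0,0.02],"translation":[0.03,-0.02,0],"gripper":0},{"twist":[0,0,0.04],"translation":[0.065,-0.045,0],"gripper":0},{"twist":[0,0,0.06],"translation":[0.105,-0.07,0],"gripper":0},{"twist":[0,0,0.08],"translation":[0.145,-0.095,0],"gripper":0},{"twist":[0,0,0.1],"translation":[0.185,-0.12,0],"gripper":0},{"twist":[0,0,0.12],"translation":[0.225,-0.15,0],"gripper":0},{"twist":[0,0,0.15],"translation":[0.265,-0.175,0],"gripper":0},{"twist":[0,0,0.18],"translation":[0.305,-0.2,0],"gripper":0}]'
python3 -c "
from h import *
togo([0.482,-0.057,0.2],0.146)"
```

```text
clock: 1.9
tool_pos: [0.3859, -0.1849, 0.2426]
ee_rot: [3.141, -0.001, 0.145]
wrist_force: [1.3, 0.6, 0.2]
grip_width: 0.0429
grip_force: 0.0
now [ 0.3859 -0.1849  0.2426] [ 3.141e+00 -1.000e-03  1.450e-01] shift [ 0.1135 -0.1128  0.0427] twist [ 0.0007 -0.0008 -0.0015] t 1.9
```

```bash
python3 -m creep '[{"twist":[0,0,0],"translation":[0.025,-0.025,0.005],"gripper":0},{"twist":[0,0,0],"translation":[0.055,-0.055,0.01],"gripper":0},{"twist":[0,0,0],"translation":[0.085,-0.085,0.02],"gripper":0},{"twist":[0,0,0],"translation":[0.11,-0.11,0.03],"gripper":0},{"twist":[0,0,0],"translation":[0.113,-0.113,0.06],"gripper":0},{"twist":[0,0,0],"translation":[0.113,-0.113,0.1],"gripper":0},{"twist":[0,0,0],"translation":[0.113,-0.113,0.13],"gripper":0},{"twist":[0,0,0],"translation":[0.113,-0.113,0.13],"gripper":0}]'
python3 - <<'E'
from h import *
a=viewer.grab_frame("side");save(a,"a.png",(250,130,510,325),3)
E
```

```text
clock: 2.7
tool_pos: [0.4767, -0.0577, 0.1084]
ee_rot: [-3.139, 0.009, 0.146]
wrist_force: [-1.3, 0.8, -0.1]
grip_width: 0.0426
grip_force: 0.0
```

View pics/a.png

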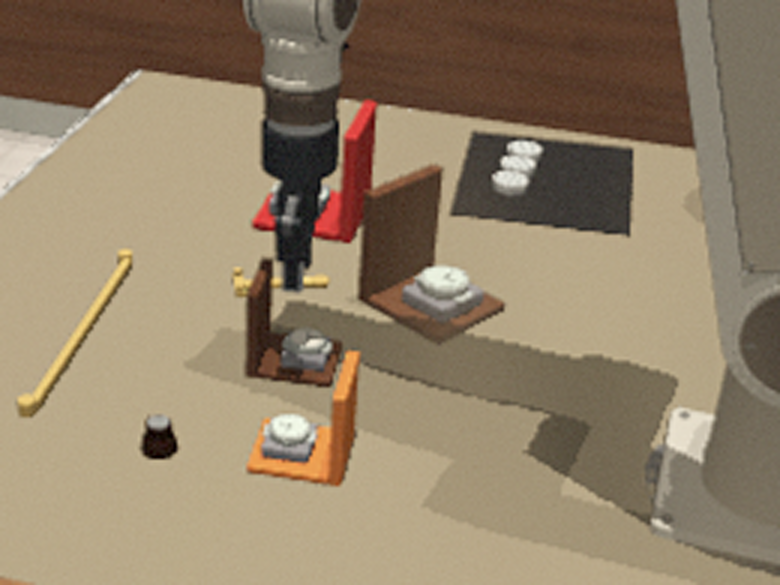

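The fingers (crop 292,290) are just behind the raised foot (crop 258,320). I'll lower them and start pushing.

```bash
python3 -m creep '[{"twist":[0,0,0],"translation":[0,0,0.012],"gripper":0},{"twist":[0,0,0],"translation":[0,0,0.023],"gripper":0},{"twist":[0,0,0],"translation":[0.005,0,0.025],"gripper":0},{"twist":[0,0,0],"translation":[0.01,0,0.025],"gripper":0},{"twist":[0,0,0],"translation":[0.014,0,0.025],"gripper":0},{"twist":[0,0,0],"translation":[0.018,0,0.025],"gripper":0},{"twist":[0,0,0],"translation":[0.022,0,0.025],"gripper":0},{"twist":[0,0,0],"translation":[0.026,0,0.025],"gripper":0}]'
python3 -m creep '[{"twist":[0,0,0],"translation":[0.004,0,0.001],"gripper":0},{"twist":[0,0,0],"translation":[0.008,0,0.002],"gripper":0},{"twist":[0,0,0],"translation":[0.012,0,0.004],"gripper":0},{"twist":[0,0,0],"translation":[0.016,0,0.006],"gripper":0},{"twist":[0,0,0],"translation":[0.02,0,0.008],"gripper":0},{"twist":[0,0,0],"translation":[0.024,0,0.01],"gripper":0},{"twist":[0,0,0],"translation":[0.028,0,0.012],"gripper":0},{"twist":[0,0,0],"translation":[0.03,0,0.013],"gripper":0}]'
python3 - <<'E'
from h import *
a=viewer.grab_frame("side");save(a,"b.png",(250,130,510,325),3)
E
```

```text
clock: 3.55
tool_pos: [0.5064, -0.0546, 0.0875]
ee_rot: [3.141, -0.0, 0.146]
wrist_force: [-0.5, -1.0, 0.3]
grip_width: 0.0427
grip_force: 0.5
clock: 4.35
tool_pos: [0.5362, -0.0501, 0.074]
ee_rot: [-3.142, 0.0, 0.146]
wrist_force: [-0.0, -0.4, 0.3]
grip_width: 0.0427
grip_force: 0.2
```

View pics/b.png

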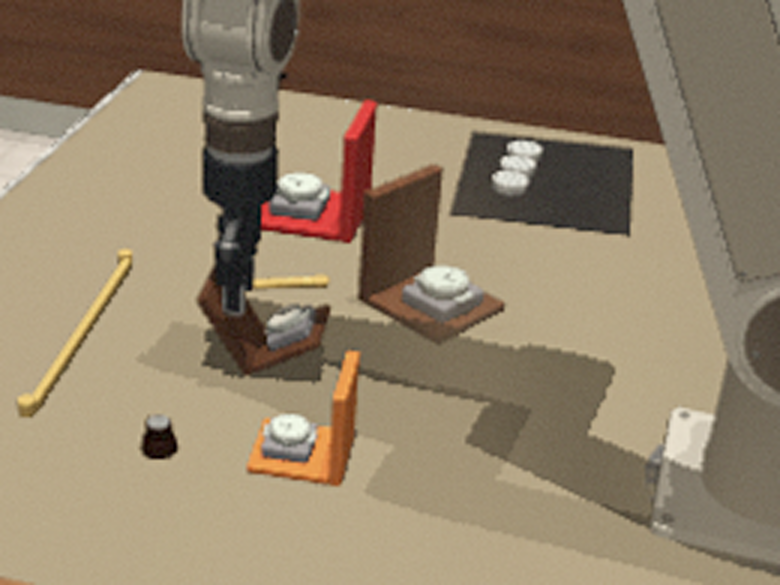

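The stand is turning about its heel (crop 245,365), with the foot's front edge now at crop (205,295) and no sliding seen. Continuing the push.

```bash
python3 -m creep '[{"twist":[0,0,0],"translation":[0.006,0,0.003],"gripper":0},{"twist":[0,0,0],"translation":[0.012,0,0.006],"gripper":0},{"twist":[0,0,0],"translation":[0.018,0,0.009],"gripper":0},{"twist":[0,0,0],"translation":[0.025,0,0.012],"gripper":0},{"twist":[0,0,0],"translation":[0.032,0,0.014],"gripper":0},{"twist":[0,0,0],"translation":[0.04,0,0.014],"gripper":0},{"twist":[0,0,0],"translation":[0.048,0,0.01],"gripper":0},{"twist":[0,0,0],"translation":[0.05,0,0.005],"gripper":0}]'
python3 - <<'E'
from h import *
a=viewer.grab_frame("side");save(a,"c.png",(250,130,510,325),3)
E
```

```text
clock: 5.2
tool_pos: [0.5863, -0.0428, 0.0696]
ee_rot: [3.142, -0.001, 0.146]
wrist_force: [-0.0, 0.5, 0.6]
grip_width: 0.0426
grip_force: 0.0
```

View pics/c.png

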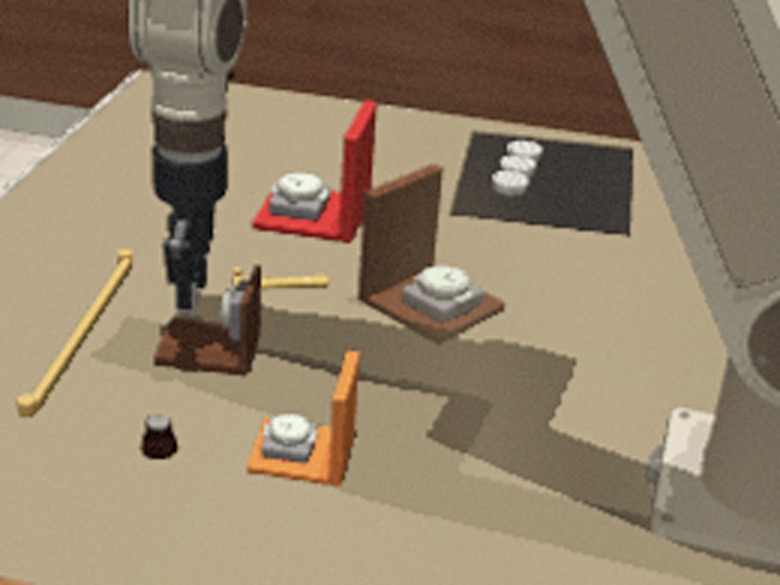

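The stand now stands upright on its foot: board at crop (252,320), foot front at (160,355). Next I'll lift, go behind it and measure again.

```bash
python3 -m creep '[{"twist":[0,0,0],"translation":[0,0,-0.03],"gripper":0},{"twist":[0,0,0],"translation":[0,0,-0.065],"gripper":0},{"twist":[0,0,0],"translation":[0,0,-0.09],"gripper":0},{"twist":[0,0,0],"translation":[-0.03,0,-0.1],"gripper":0},{"twist":[0,0,0],"translation":[-0.065,0,-0.1],"gripper":0},{"twist":[0,0,0],"translation":[-0.1,0,-0.1],"gripper":0},{"twist":[0,0,0],"translation":[-0.12,0,-0.1],"gripper":0},{"twist":[0,0,0],"translation":[-0.12,0,-0.1],"gripper":0}]'
python3 - <<'E'
from h import *
for n in("scene","side"):
    p=viewer.grab_frame(n)
    for t in("stand","foot_left","foot_right","rail","watch"):
        print(n,t,[(round(d["confidence"],2),np.round(d["xyz"],3).tolist()) for d in spotter.tip_of(p,t) if d["xyz"][0]>.5 and -.15<d["xyz"][1]<.06])
togo([0.48,-0.056,0.04],0.11)
E
```

```text
clock: 6.05
tool_pos: [0.4637, -0.0606, 0.1699]
ee_rot: [-3.141, 0.001, 0.145]
wrist_force: [0.3, 0.4, 0.7]
grip_width: 0.0427
grip_force: 0.0
scene stand [(0.72, [0.518, -0.053, 0.005]), (0.52, [0.7, -0.026, -0.001]), (0.32, [0.625, -0.077, -0.0])]
scene foot_left [(0.87, [0.611, 0.004, 0.001])]
scene foot_right [(0.85, [0.624, -0.076, 0.002])]
scene rail [(0.58, [0.701, -0.028, 0.004])]
scene watch [(0.7, [0.549, -0.045, 0.058])]
side stand [(0.94, [0.518, -0.051, -0.003])]
side foot_left [(0.78, [0.611, 0.007, 0.0])]
side foot_right [(0.84, [0.618, -0.075, -0.001])]
side rail [(0.79, [0.698, -0.023, 0.004])]
side watch [(0.61, [0.552, -0.049, 0.054])]
now [ 0.4667 -0.0603  0.1691] [-3.141  0.     0.146] shift [ 0.0138 -0.0023  0.1291] twist [-0.0001  0.0003  0.036 ] t 6.65
```

```bash
python3 -m creep '[{"twist":[0,0,0.045],"translation":[0.013,-0.001,0.02],"gripper":0},{"twist":[0,0,0.045],"translation":[0.013,-0.001,0.05],"gripper":0},{"twist":[0,0,0.045],"translation":[0.013,-0.001,0.08],"gripper":0},{"twist":[0,0,0.045],"translation":[0.013,-0.001,0.11],"gripper":0},{"twist":[0,0,0.045],"translation":[0.013,-0.001,0.12],"gripper":0},{"twist":[0,0,0.045],"translation":[0.013,-0.001,0.124],"gripper":0},{"twist":[0,0,0.045],"translation":[0.013,-0.001,0.124],"gripper":0},{"twist":[0,0,0.045],"translation":[0.013,-0.001,0.124],"gripper":0}]'
python3 -m creep '[{"twist":[0,0,0],"translation":[0.006,0,0],"gripper":0},{"twist":[0,0,0],"translation":[0.012,0,0],"gripper":0},{"twist":[0,0,0],"translation":[0.018,0,0],"gripper":0},{"twist":[0,0,0],"translation":[0.024,0,0],"gripper":0},{"twist":[0,0,0],"translation":[0.029,0,0],"gripper":0},{"twist":[0,0,0],"translation":[0.034,0,0],"gripper":0},{"twist":[0,0,0],"translation":[0.039,0,0],"gripper":0},{"twist":[0,0,0],"translation":[0.044,0,0],"gripper":0}]'
```

```text
clock: 7.45
tool_pos: [0.4805, -0.0577, 0.0466]
ee_rot: [3.141, -0.003, 0.101]
wrist_force: [0.0, 0.2, -0.3]
grip_width: 0.0427
grip_force: 0.0
clock: 8.25
tool_pos: [0.5231, -0.0531, 0.045]
ee_rot: [-3.142, 0.001, 0.101]
wrist_force: [-1.6, -0.0, -1.0]
grip_width: 0.0428
grip_force: 0.0
```

Contact is made (-1.6 N). Pushing on another 50 mm or so, then I'll look again.

```bash
python3 -m creep '[{"twist":[0,0,0],"translation":[0.006,0,0],"gripper":0},{"twist":[0,0,0],"translation":[0.013,0,0],"gripper":0},{"twist":[0,0,0],"translation":[0.02,0,0],"gripper":0},{"twist":[0,0,0],"translation":[0.027,0,0],"gripper":0},{"twist":[0,0,0],"translation":[0.034,0,0],"gripper":0},{"twist":[0,0,0],"translation":[0.041,0,0],"gripper":0},{"twist":[0,0,0],"translation":[0.046,0,0],"gripper":0},{"twist":[0,0,0],"translation":[0.05,0,0],"gripper":0}]'
python3 - <<'E'
from h import *
for n in("scene","side"):
    p=viewer.grab_frame(n)
    if n=="scene": save(p,"d.png",(170,220,370,360),4)
    for t in("stand","foot_left","foot_right","rail"):
        print(n,t,[(round(d["confidence"],2),np.round(d["xyz"],3).tolist()) for d in spotter.tip_of(p,t) if d["xyz"][0]>.5 and -.15<d["xyz"][1]<.06])
E
```

```text
clock: 9.05
tool_pos: [0.5732, -0.048, 0.0453]
ee_rot: [3.142, 0.0, 0.101]
wrist_force: [-2.7, -0.5, 1.3]
grip_width: 0.0425
grip_force: 0.0
scene stand [(0.9, [0.586, -0.043, 0.002])]
scene foot_left [(0.65, [0.682, 0.008, 0.001])]
scene foot_right [(0.85, [0.691, -0.072, -0.002])]
scene rail [(0.83, [0.7, -0.028, -0.002])]
side stand [(0.57, [0.59, -0.041, 0.001])]
side foot_left [(0.91, [0.684, 0.009, -0.001])]
side foot_right [(0.91, [0.686, -0.07, -0.002]), (0.18, [0.682, 0.008, 0.0])]
side rail [(0.64, [0.698, -0.024, 0.005])]
```

View pics/d.png

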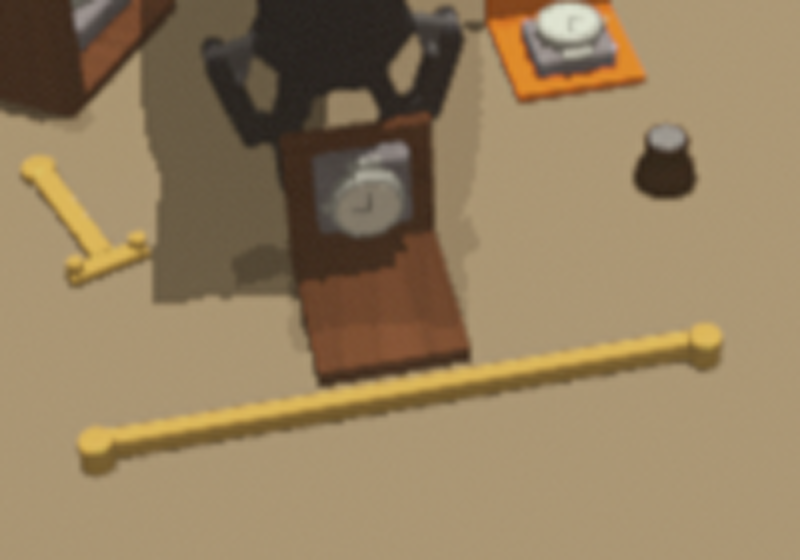

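The foot's front edge (crop 320,378 – 468,352) is nearly parallel to the rail, with a gap of roughly 12 mm. I'll push slowly and watch the force.

```bash
python3 -m creep '[{"twist":[0,0,0],"translation":[0.002,0,0],"gripper":0},{"twist":[0,0,0],"translation":[0.004,0,0],"gripper":0},{"twist":[0,0,0],"translation":[0.005,0,0],"gripper":0},{"twist":[0,0,0],"translation":[0.006,0,0],"gripper":0},{"twist":[0,0,0],"translation":[0.007,0,0],"gripper":0},{"twist":[0,0,0],"translation":[0.008,0,0],"gripper":0},{"twist":[0,0,0],"translation":[0.009,0,0],"gripper":0},{"twist":[0,0,0],"translation":[0.01,0,0],"gripper":0}]'
python3 -m creep '[{"twist":[0,0,0],"translation":[0.0005,0,0],"gripper":0},{"twist":[0,0,0],"translation":[0.001,0,0],"gripper":0},{"twist":[0,0,0],"translation":[0.0015,0,0],"gripper":0},{"twist":[0,0,0],"translation":[0.002,0,0],"gripper":0},{"twist":[0,0,0],"translation":[0.0025,0,0],"gripper":0},{"twist":[0,0,0],"translation":[0.003,0,0],"gripper":0},{"twist":[0,0,0],"translation":[0.003,0,0],"gripper":0},{"twist":[0,0,0],"translation":[0.003,0,0],"gripper":0}]'
```

```text
clock: 10.35
tool_pos: [0.5828, -0.047, 0.0452]
ee_rot: [-3.142, 0.0, 0.101]
wrist_force: [-1.3, -0.0, -1.3]
grip_width: 0.0427
grip_force: 0.0
clock: 11.15
tool_pos: [0.5858, -0.0468, 0.0453]
ee_rot: [-3.142, -0.0, 0.101]
wrist_force: [-1.7, -0.8, -0.3]
grip_width: 0.043
grip_force: 0.0
```

```bash
python3 -m creep '[{"twist":[0,0,0],"translation":[0.0005,0,0],"gripper":0},{"twist":[0,0,0],"translation":[0.001,0,0],"gripper":0},{"twist":[0,0,0],"translation":[0.0015,0,0],"gripper":0},{"twist":[0,0,0],"translation":[0.002,0,0],"gripper":0},{"twist":[0,0,0],"translation":[0.002,0,0],"gripper":0},{"twist":[0,0,0],"translation":[0.002,0,0],"gripper":0},{"twist":[0,0,0],"translation":[0.002,0,0],"gripper":0},{"twist":[0,0,0],"translation":[0.002,0,0],"gripper":0}]'
```

```text
clock: 11.95
tool_pos: [0.5877, -0.0466, 0.0453]
ee_rot: [3.142, -0.0, 0.101]
wrist_force: [-1.5, -0.0, -1.3]
grip_width: 0.0429
grip_force: 0.0
```

```bash
python3 -m creep '[{"twist":[0,0,0],"translation":[0.0005,0,0],"gripper":0},{"twist":[0,0,0],"translation":[0.001,0,0],"gripper":0},{"twist":[0,0,0],"translation":[0.0015,0,0],"gripper":0},{"twist":[0,0,0],"translation":[0.002,0,0],"gripper":0},{"twist":[0,0,0],"translation":[0.002,0,0],"gripper":0},{"twist":[0,0,0],"translation":[0.002,0,0],"gripper":0},{"twist":[0,0,0],"translation":[0.002,0,0],"gripper":0},{"twist":[0,0,0],"translation":[0.002,0,0],"gripper":0}]'
```

```text
clock: 12.75
tool_pos: [0.5887, -0.0464, 0.0453]
ee_rot: [-3.141, 0.002, 0.101]
wrist_force: [-4.5, -0.7, 2.0]
grip_width: 0.0424
grip_force: 0.0
```

The force is rising and the tool is lagging, so the foot is meeting the rail. One more small press to square it.

```bash
python3 -m creep '[{"twist":[0,0,0],"translation":[0.0005,0,0],"gripper":0},{"twist":[0,0,0],"translation":[0.001,0,0],"gripper":0},{"twist":[0,0,0],"translation":[0.0015,0,0],"gripper":0},{"twist":[0,0,0],"translation":[0.0015,0,0],"gripper":0},{"twist":[0,0,0],"translation":[0.0015,0,0],"gripper":0},{"twist":[0,0,0],"translation":[0.0015,0,0],"gripper":0},{"twist":[0,0,0],"translation":[0.0015,0,0],"gripper":0},{"twist":[0,0,0],"translation":[0.0015,0,0],"gripper":0}]'
```

```text
clock: 13.55
tool_pos: [0.5889, -0.0463, 0.0451]
ee_rot: [-3.141, 0.004, 0.1]
wrist_force: [-8.5, 0.2, 3.6]
grip_width: 0.0423
grip_force: 0.0
```

Firmly stopped against the rail at 8.5 N. I'll back off, rise and check.

```bash
python3 -m creep '[{"twist":[0,0,0],"translation":[-0.003,0,0],"gripper":0},{"twist":[0,0,0],"translation":[-0.01,0,0],"gripper":0},{"twist":[0,0,0],"translation":[-0.025,0,0],"gripper":0},{"twist":[0,0,0],"translation":[-0.05,0,0],"gripper":0},{"twist":[0,0,0],"translation":[-0.07,0,-0.02],"gripper":0},{"twist":[0,0,0],"translation":[-0.08,0,-0.05],"gripper":0},{"twist":[0,0,0],"translation":[-0.08,0,-0.09],"gripper":0},{"twist":[0,0,0],"translation":[-0.08,0,-0.12],"gripper":0}]'
python3 - <<'E'
from h import *
for n in("scene","side"):
    p=viewer.grab_frame(n)
    if n=="scene": save(p,"e.png",(170,220,370,360),4)
    for t in("stand","foot_left","foot_right","rail"):
        print(n,t,[(round(d["confidence"],2),np.round(d["xyz"],3).tolist()) for d in spotter.tip_of(p,t) if d["xyz"][0]>.5 and -.15<d["xyz"][1]<.06])
E
```

```text
clock: 14.35
tool_pos: [0.5123, -0.0544, 0.168]
ee_rot: [3.141, -0.004, 0.101]
wrist_force: [0.6, -0.2, -0.3]
grip_width: 0.0427
grip_force: 0.0
scene stand [(0.64, [0.601, -0.043, 0.0])]
scene foot_left [(0.7, [0.697, 0.01, 0.0])]
scene foot_right [(0.55, [0.704, -0.07, 0.0])]
scene rail [(0.57, [0.702, -0.025, 0.001])]
side stand []
side foot_left [(0.64, [0.698, 0.012, 0.001])]
side foot_right [(0.97, [0.702, -0.068, -0.004])]
side rail [(0.6, [0.695, -0.022, 0.0])]
```

View pics/e.png

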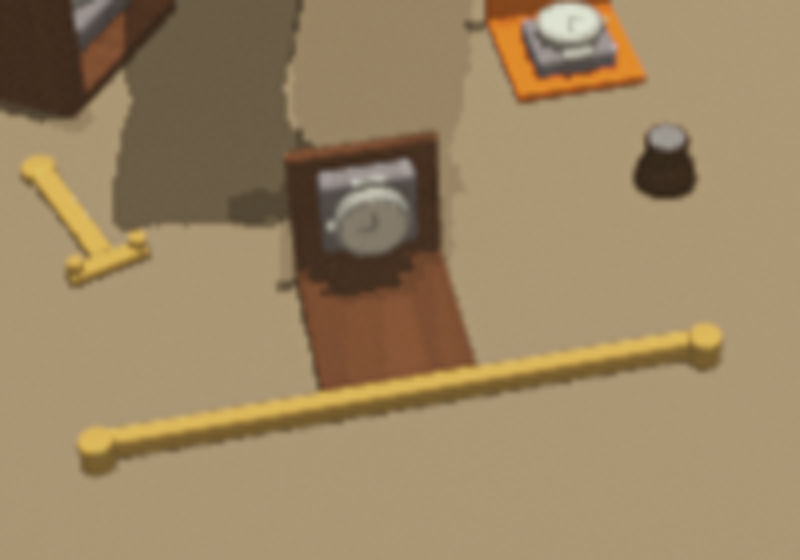

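The stand is upright and its foot edge (crop 318,388 – 475,365) sits along the whole rail face. The loupe and wrench are where they were, and the robot is clear.

```bash
python3 -c "
from workcell import env
print(env.close_job())"
```

```text
the job is handed in; nothing more can be done
None
```

The stand was tipped upright on its foot and pushed flush against the brass rail, the loupe, wrench and turntable were left alone, and the job was handed in at about 14.5 s; no verdict came back.

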